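# Bring the flange under the inspection hood and hold the shutter at half aperture

## Robot

A 6-joint arm with a two-finger parallel gripper is mounted at the origin on the work surface. World frame = base frame: x ahead of the robot, y to its left, z up, the work surface at z = 0. Lengths are in m, angles in rad, forces in N, time in s.
With the tool pointing down it reaches from about 0.325 to 0.85 m from the base axis. Payload 15.5 kg.
Tool frame: the origin (TCP) lies at the very end of the fingers, on their centre line; the grasp point (between the pads) lies 19 mm behind it; z points along the fingers, x is the direction in which the jaws open and shut, and the axes are right-handed (so a half turn about z gives the same grasp; the last joint's range is limited). The gripper opens to 91 mm and grips with 3 to 60 N. Pads are 32 mm wide; open, the fingers measure 118 mm over their backs; the gripper's body (76 mm by 178 mm) begins 60 mm behind the grasp point.
Start: joints at [1.192, 0.494, 1.345, -0, 1.302, -0.096], TCP at [0.175, 0.6, 0.214] pointing down, gripper open.
Joint ranges: [-2.91, 2.91], [-0.82, 2.16], [0.22, 2.67], [-1.22, 4.37], [0.12, 2.79], [-3.08, 3.08]. Speed limits (rad/s): [1.89, 1.89, 2.57, 3.01, 3.01, 3.01].

## Interface

Orientations are given as [roll, pitch, yaw] about the fixed x, y, z axes, in that order (R = Rz(yaw) Ry(pitch) Rx(roll)).
In Python, from station import manip gives the robot as it stands.
- The arm moves only by the shell command python3 -m pendant 'ROWS' [FORCE]. ROWS is JSON, a list of rows, each a list of 7 numbers: the turn, a rotation vector about the tool's x, y, z in degrees, then the shift along the tool's x, y, z in cm, then the opening in per cent of the stroke, from 0 (shut) to 100 (fully open). In form: [[rx, ry, rz, dx, dy, dz, jaw], ...]. A call has 1 to 5 rows; each row shifts and turns the pose as measured when the row begins, along the tool's axes as they then stand; what a row does not reach is not made up. A row lasts 1/12 s, in which the tool goes at most 41.7 mm and 7.16 degrees, less where a joint would pass 70% of its speed; a pose out of reach is approached as far as the arm can. A call is refused whole if a number of a shift passes 4.17 or a number of a turn 7.16, either way. A call with a gripper value outside its range is refused whole. The fingers move at their own pace and stop on an object; FORCE is the grip in N (left out, the last holds). Time passes only in rows, so rows that do not move let the fingers close. It gives the time, the measured TCP pose, the force and the opening at its end, in the units of the state.
- manip.sense(): the state, without advancing time (a new reading comes with each control period).
- manip.get_image(name): name is "scene" or "top"; returns a dict with "frame" (420x560x3 uint8, red, green, blue), "vertical_fov" (degrees; the focal length in pixels is half the picture's height over the tangent of half this angle, whatever the lens; pixels are square), "cx", "cy" (the principal point, pixels), "k1" (the pictures are not rectified: a ray, as slopes to the right and down, at radius r is drawn at 1 + k1 r^2 times it, then the intrinsics apply), "rvec" (rotation vector, rad) and "tvec" (3), from world to camera coordinates, as OpenCV has them. Camera axes: x right, y down, z forward; pixel columns grow to the right and rows downward; lengths in m; the calibration is good to about 2 mm. A picture is of the moment at which its call begins. There is no depth.
- manip.close_job(): hands the job in, once; it reports no verdict.
The state is a dict: "clock": time; "joint_positions": joint angles; "qvel": joint speeds; "joint_efforts": joint torques, N m; "ee_pos": TCP position; "orientation": TCP orientation; "force": force on the tool from outside, world axes, zero at the start; "moment": the same for the moment, N m; "width": finger opening in m.
Only numpy, scipy, OpenCV 4.12 (cv2) and the standard library are available. Lean on these libraries where they do the work, as an engineer would, in place of code of your own. Each camera call takes 0.05 s, during which the arm holds its last target. There are 200 camera calls.

## Task

Push the blue carrier with the flange along its slide until it clicks into the detent right under the window of the white inspection hood, and let go of its handle there. Then slide the orange-tabbed spring shutter on top of the hood open to half its travel (pointer at the red line) and finish holding it there with the fingers, so that the bright aluminium can be inspected at half aperture; keep the shutter closed until the flange is in place. Do not disturb the loose things around.

Things in the scene. Friction and masses are not known exactly. Their poses are not given: they have to be found in the camera images.
- hood: Fixed white inspection hood: flat top (x -58 to 82, y -60 to 110 in its frame; faces 63 and 77 above the table) on two rear posts, open in front and at the sides, with a 52 x 60 window closed by the shutter. Origin: table surface under the window centre. +y: the way the carrier is pushed and the shutter opens; +x to the rear; z up. Square to the slide, its place along it varies.
- carrier (a joint): Travel in m of the blue carrier along the slide, 0 to 0.24, growing along hood +y; starts at the loading end (0 to 0.035). Sliding takes 1 to 2 N, riding over the detent's lip about 8 N. Pushed on, it runs past the station; hard stops only at 0 and 0.24.
- part_centre (a point): Centre of the upper face of the aluminium flange (84 diameter, 12 thick) clamped on the blue carrier plate (90 x 90 x 10); 44 above the table. It moves with the carrier.
- handle_top (a point): Top centre of the carrier's handle: a black upright round post, 22 diameter, 58 tall, top 90 above the table, foot at 32; it stands 95 in front (hood -x) of the flange centre, on an arm 22 wide, at the same y, and stays 37 clear of the hood's front edge. It moves with the carrier.
- shutter (a joint): Opening in m of the green-painted shutter plate (62 x 70) on the hood, 0 (closed: its start, and where the spring returns it if let go) to 0.060 (wide open), growing along hood +y. Half travel is 0.030. The spring resists with about 3 N at 0, 9 N at half travel, 15 N at 0.060.
- tab_top (a point): Top centre of the shutter's orange upright tab: 34 along hood x, 10 thick along hood y, 41 tall. Top 123 above the table; shutter plate around it at 82, guides beside it (hood x -36 and +36) at 84, steel spring tube at hood x +60 up to 91. A yellow pointer at its front foot (-x) shows the position. Moves with the shutter.
- half_mark (a point): Fixed point on the hood where tab_top is when the shutter is at half travel; on the hood's top it is shown by a red line in front of the front guide at the same y (black lines mark closed and wide open).
- station (a point): Fixed point in the hood under the window centre, 44 above the table: part_centre coincides with it when the carrier sits in the station's ball detent. Its travel value varies with the hood's place. The detent snaps in from about 3 mm either side; its lips peak 5.5 mm before and after the seat.
- rail: The fixed slide under the carrier: dark steel base plate 215 x 400, 12 thick (x -72 to +143, y -200 to +200 in its frame), two steel guide rails along its y, end stops up to 34. Origin: on the table surface under the carrier's centre line, mid-length; axes parallel to the hood's.
- spare_ring: Bystander: loose aluminium ring, 48 outside, 24 bore, 14 high, on the rear part of the slide's base plate. Origin: centre of its underside.
- plug_gauge: Bystander: loose brass plug gauge, 26 diameter, 50 tall, standing on the rear part of the slide's base plate beside the ring. Origin: centre of its underside.
- oil_bottle: Bystander: yellow oil bottle with red cap, 56 diameter, 130 tall. Origin: centre of its underside.
- chip_brush: Bystander: chip brush 200 long lying on the table.
- wrench: Bystander: wrench 180 long lying on the table.
- big_flange: Bystander: loose aluminium flange, 110 diameter, 34 high with its hub. Origin: centre of its underside.
- coolant_can: Bystander: green can, 64 diameter, 85 tall. Origin: centre of its underside.

How it is judged:
On the way, in this order (a step that is already met when the one before it is completed fails the run):
1. the carrier rests in the detent under the hood, its handle let go, the shutter still closed (y of part_centre in the frame of hood between -0.003 and 0.003 m and contact force between the fingers and carrier below 0.2 N and value of joint shutter below 0.006 m and velocity of joint carrier between -0.01 and 0.01 m/s), for 0.2 s.
2. the fingers hold the shutter at half travel against its spring (y of part_centre in the frame of hood between -0.003 and 0.003 m and value of joint shutter between 0.025 and 0.035 m and contact force between the fingers and shutter above 4 N and velocity of joint shutter between -0.01 and 0.01 m/s), for 0.5 s.
At the end, for the whole second after the job is handed in: The flange centre is within 3 mm of the window centre along the slide, carrier at rest and not touched; the shutter stands still at 25 to 35 mm of its 60 mm travel, and the fingers press on it with more than 4 N, still holding as the program finishes and for the second after (all of step 2 and contact force between the fingers and carrier below 0.2 N and velocity of joint carrier between -0.01 and 0.01 m/s); the arm keeps its last pose, push and grip.
It fails at once if the shutter is opened more than 10 mm while the flange is not in place under the window (value of joint shutter above 0.01 m and not (y of part_centre in the frame of hood between -0.006 and 0.006 m)).
It fails at once if a loose bystander is moved by more than 30 mm (distance of any of spare_ring, plug_gauge, oil_bottle, chip_brush, wrench, big_flange, coolant_can from where it was at the start of the episode above 0.03 m).
It also fails if it takes over 40 s, if anything falls off the work surface, if the arm or the gripper's body presses on something with over 40 N, if the wrist force passes 120 N, or if a joint passes its speed limit or range.

## Working session

There is one attempt and no reset: what is moved stays moved. The work goes in short steps, Python scripts to look and compute and a shell command to move; the robot and the scene stay as the last step left them, time stands still between calls to the robot, and variables do not carry over. Pictures are saved under pics/ and viewed, on a budget of 10 in all, crops included, one or two more only if the job needs it, and the job is handed in when it is done.

```bash
mkdir -p pics && cat > h.py <<'E'
import numpy as np, cv2
from station import manip
def cam(name):
    d=manip.get_image(name); np.save(f'{name}.npy',d,allow_pickle=True); return d
def K(d):
    f=d['frame'].shape[0]/2/np.tan(np.radians(d['vertical_fov'])/2)
    return np.array([[f,0,d['cx']],[0,f,d['cy']],[0,0,1]]),np.array([d['k1'],0,0,0,0.])
def ray(d,uv):
    k,D=K(d); n=cv2.undistortPoints(np.array(uv,float).reshape(-1,1,2),k,D).reshape(-1,2)
    R=cv2.Rodrigues(np.array(d['rvec'],float))[0]; t=np.array(d['tvec'],float).ravel()
    return -R.T@t, np.c_[n,np.ones(len(n))]@R
def plane(d,uv,z):
    c,r=ray(d,uv); return c+r*((z-c[2])/r[:,2])[:,None]
def tri(d1,uv1,d2,uv2):
    c1,r1=ray(d1,uv1);c2,r2=ray(d2,uv2);r1=r1[0];r2=r2[0]
    s=np.linalg.lstsq(np.c_[r1,-r2],c2-c1,rcond=None)[0]
    a=c1+s[0]*r1;b=c2+s[1]*r2; return (a+b)/2,np.linalg.norm(a-b)
def proj(d,P):
    k,D=K(d); return cv2.projectPoints(np.array(P,float).reshape(-1,3),np.array(d['rvec'],float),np.array(d['tvec'],float),k,D)[0].reshape(-1,2)
def save(d,fn,s=1,crop=None):
    im=d['frame'][:,:,::-1]
    if crop: x0,y0,x1,y1=crop; im=im[y0:y1,x0:x1]
    cv2.imwrite('pics/'+fn,cv2.resize(im,None,fx=s,fy=s,interpolation=cv2.INTER_CUBIC))
E
python3 - <<'E'
from h import *
print(manip.sense())
for n in('scene','top'):
    d=cam(n); save(d,n+'0.png',1.4); c,_=ray(d,[(0,0)]); print(n,c,d['vertical_fov'],d['k1'],d['cx'],d['cy'])
E
```

```text
{'clock': 0.0, 'joint_positions': array([ 1.19151562e+00,  4.94197056e-01,  1.34616734e+00,  3.34994018e-05,
        1.30248630e+00, -9.54956162e-02]), 'qvel': array([ 0.00044817,  0.00054837, -0.00073399,  0.0008584 ,  0.00020719,
       -0.00013988]), 'joint_efforts': array([ 1.75288820e-03, -8.78796029e+01, -3.81860125e+01,  7.10060354e-02,
        5.29251876e-02, -4.75784464e-05]), 'ee_pos': array([0.17483054, 0.59963673, 0.21331737]), 'orientation': array([-3.14144056e+00,  1.24923201e-03,  1.28700243e+00]), 'force': array([ 0.48130937,  0.3237379 , -0.27364747]), 'moment': array([ 0.04644127, -0.01075902,  0.01079686]), 'width': 0.09119223734606195}
scene [ 1.15070845 -0.75454539  0.92718284] 43.76041302319493 -0.09972294628224458 283.1742014782734 210.6059672515774
top [0.28347587 0.01392417 1.76242287] 45.00040517494377 -0.08054974970614753 275.0015800564609 210.77735256214223
```

View pics/scene0.png

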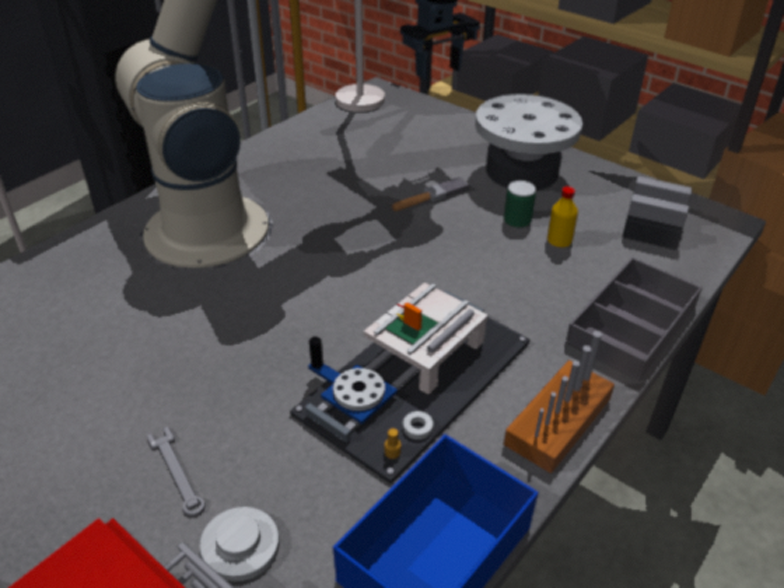

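View pics/top0.png

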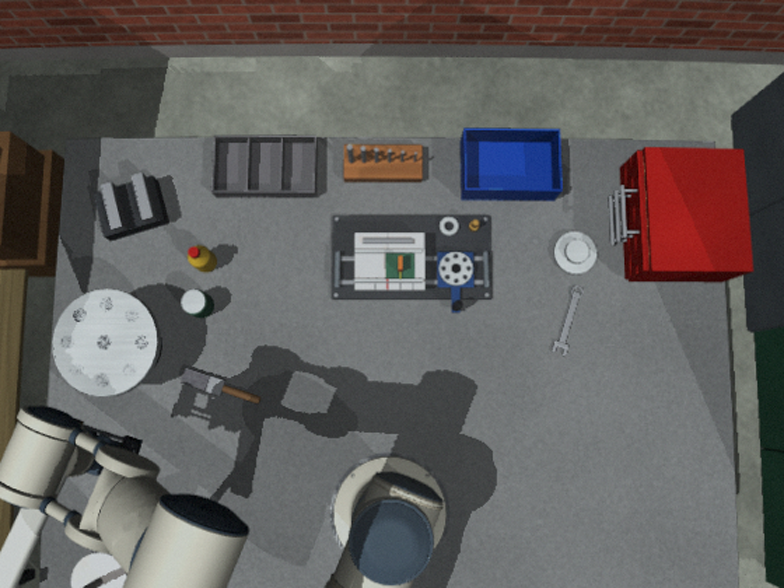

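The scene shows the slide ahead of the robot. In the top picture the handle is at about (457,305)/1.4, the flange at (456,268)/1.4, the orange tab at (401,263)/1.4 and the rail corners at (334,216), (491,216), (491,298) and (333,298)/1.4. Next I'll measure these with masks.

```bash
python3 - <<'E'
from h import *
T=np.load('top.npy',allow_pickle=True).item();S=np.load('scene.npy',allow_pickle=True).item()
def hsv(d):return cv2.cvtColor(d['frame'],cv2.COLOR_RGB2HSV)
def comps(d,lo,hi,roi,n=''):
    m=cv2.inRange(hsv(d),lo,hi); z=np.zeros_like(m);x0,y0,x1,y1=roi;z[y0:y1,x0:x1]=m[y0:y1,x0:x1]
    k,l,s,c=cv2.connectedComponentsWithStats(z)
    for i in range(1,k):
        if s[i,4]>5: print(n,c[i].round(1),s[i])
    return z
rt=(230,145,360,230);rs=(200,190,390,345)
for d,r,n in((T,rt,'T'),(S,rs,'S')):
    comps(d,(5,160,120),(16,255,255),r,n+' orange')
    comps(d,(100,130,40),(125,255,255),r,n+' blue')
    comps(d,(55,90,30),(90,255,255),r,n+' green')
    comps(d,(20,120,120),(35,255,255),r,n+' yellow')
    comps(d,(0,0,0),(180,255,28),r,n+' black')
a=cv2.resize(T['frame'][145:225,230:360],None,fx=6,fy=6,interpolation=cv2.INTER_CUBIC)
b=cv2.resize(S['frame'][195:345,200:385],None,fx=4,fy=4,interpolation=cv2.INTER_CUBIC)
cv2.imwrite('pics/t1.png',a[:,:,::-1]);cv2.imwrite('pics/s1.png',b[:,:,::-1])
E
```

```text
T orange [285.5 187.5] [285 183   2  10  20]
T blue [314.7 182.1] [313 180   7   8  25]
T blue [335.  181.4] [331 180   7   5  21]
T blue [325.  205.3] [313 196  26  21 132]
T blue [324.7 221.8] [323 221   5   2   6]
T green [279.2 189.8] [276 181   9  17 113]
T green [291.6 193.4] [287 184   8  14  46]
S orange [294.3 219.9] [289 217  12   7  43]
S orange [379.  301.1] [362 276  28  47 554]
S blue [249.2 281.6] [221 260  63  43 472]
S blue [324.5 332.8] [ 283  310   91   35 1625]
S green [292.6 235.1] [276 226  35  19 278]
S yellow [280.2 308.7] [278 307   5   5  16]
S black [225.4 251.8] [222 241   8  22 145]
S black [325.2 261.4] [309 246  35  38 491]
S black [277.6 262.5] [269 254  18  19 122]
S black [286.  263.2] [285 262   3   3   6]
S black [291.7 277.9] [283 267  17  19 128]
S black [256.  275.5] [253 274   7   4  24]
S black [268.2 296. ] [254 284  28  24 107]
S black [240.5 295.6] [234 291  14  11  49]
S black [224.9 303.6] [220 300  12   8  19]
S black [243.8 316.2] [242 315   5   3   6]
S black [277.2 329.6] [275 327   7   6  18]
```

View pics/t1.png

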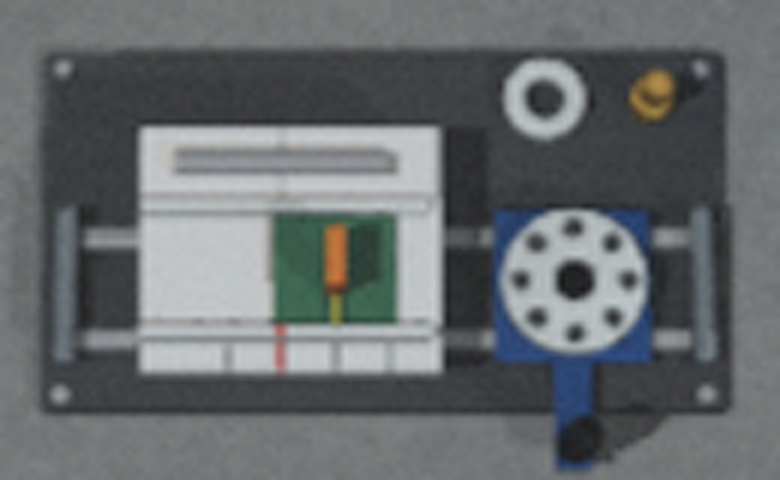

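View pics/s1.png

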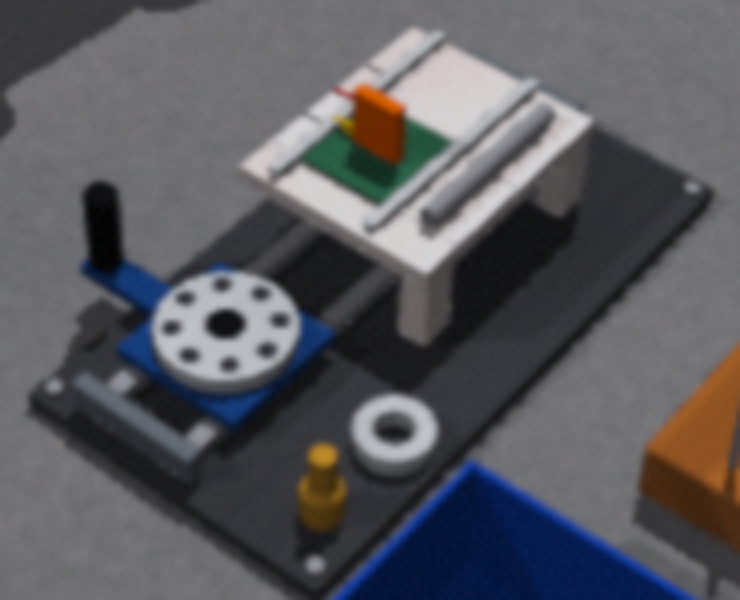

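t1 shows the tab top at about (336,254), the red line at (280,348), the flange centre at (575,280), the hood corners at (138..443,127..374) and the handle top at about (583,437). s1 shows the handle top at about (100,190) and the tab's top edge from (360,90) to (402,108).

```bash
python3 - <<'E'
from h import *
T=np.load('top.npy',allow_pickle=True).item();S=np.load('scene.npy',allow_pickle=True).item()
t=lambda *p:[((a+.5)/6-.5+230,(b+.5)/6-.5+145) for a,b in p]
s=lambda *p:[((a+.5)/4-.5+200,(b+.5)/4-.5+195) for a,b in p]
np.set_printoptions(precision=4,suppress=True)
print('rail',plane(T,t((42,52),(727,52),(730,412),(42,410)),.012))
h=plane(T,t((138,127),(443,127),(443,374),(138,374)),.077);print('hood',h)
e=[h[0]-h[1],h[3]-h[2]];print('yaw hood +y dir (deg from world y)',[np.degrees(np.arctan2(-v[0],v[1])) for v in e])
print('red',plane(T,t((280,330),(280,370)),.077)); print('blk',plane(T,t((337,358),(228,358)),.077))
print('flange',plane(T,t((575,280)),.044), plane(S,s((226,323)),.044), tri(T,t((575,280)),S,s((226,323))))
print('handle',plane(T,t((583,437)),.09),plane(S,s((101,188)),.09),tri(T,t((583,437)),S,s((101,188))))
print('tab',plane(T,t((336,254)),.123),plane(S,s((381,97)),.123),tri(T,t((336,254)),S,s((381,97))))
E
```

```text
rail [[ 0.7362  0.1498  0.012 ]
 [ 0.7383 -0.2557  0.012 ]
 [ 0.5231 -0.2536  0.012 ]
 [ 0.5225  0.1465  0.012 ]]
hood [[ 0.6758  0.0896  0.077 ]
 [ 0.6766 -0.0834  0.077 ]
 [ 0.535  -0.0828  0.077 ]
 [ 0.5342  0.0881  0.077 ]]
yaw hood +y dir (deg from world y) [np.float64(0.2624329368217543), np.float64(0.25152709935698)]
red [[0.5595 0.0087 0.077 ]
 [0.5368 0.0086 0.077 ]]
blk [[ 0.5438 -0.0234  0.077 ]
 [ 0.5435  0.0377  0.077 ]]
flange [[ 0.5948 -0.1607  0.044 ]] [[ 0.5927 -0.1585  0.044 ]] (array([ 0.5944, -0.1604,  0.0467]), np.float64(0.0001434129275979975))
handle [[ 0.498  -0.1596  0.09  ]] [[ 0.4961 -0.1573  0.09  ]] (array([ 0.4979, -0.1592,  0.0925]), np.float64(0.00042137783450322234))
tab [[ 0.5943 -0.0217  0.123 ]] [[ 0.5929 -0.0199  0.123 ]] (array([ 0.5941, -0.0216,  0.1248]), np.float64(0.0001781871349837402))
```

Everything agrees: the hood axes lie along world within 0.3°, the window centre is at y ≈ -0.0215, x ≈ 0.593, and the carrier must move about +0.139. I turn the tool to yaw 90° and travel high.

```bash
python3 -m pendant '[[0,0,-5.5,0,0,0,100],[0,0,-5.5,0,0,0,100],[0,0,-5.5,0,0,0,100],[0,0,0,0,0,0,100]]' 10 && python3 -m pendant '[[0,0,0,-3.4,1.4,0,100],[0,0,0,-3.4,1.4,0,100],[0,0,0,-3.4,1.4,0,100],[0,0,0,-3.4,1.4,0,100],[0,0,0,-3.4,1.4,0,100]]' && python3 -m pendant '[[0,0,0,-3.4,1.4,0,100],[0,0,0,-3.4,1.4,0,100],[0,0,0,-3.4,1.4,0,100],[0,0,0,-3.4,1.4,0,100],[0,0,0,-3.4,1.4,0,100]]'
```

```text
clock: 0.43
ee_pos: [0.1746, 0.5988, 0.212]
orientation: [-3.14, 0.004, 1.587]
force: [0.5, -0.6, -0.8]
width: 0.0914
clock: 0.85
ee_pos: [0.2455, 0.4288, 0.2102]
orientation: [-3.139, 0.003, 1.577]
force: [2.0, -0.3, -0.4]
width: 0.0914
clock: 1.27
ee_pos: [0.3159, 0.2502, 0.2102]
orientation: [-3.14, 0.003, 1.56]
force: [0.5, -0.5, 0.4]
width: 0.0911
```

```bash
python3 -m pendant '[[0,0,0,-3.4,1.5,0,100],[0,0,0,-3.4,1.5,0,100],[0,0,0,-3.4,1.5,0,100],[0,0,0,-3.4,1.5,0,100],[0,0,0,-3.4,1.5,0,100]]' && python3 -m pendant '[[0,0,0,-3.4,1.5,0,100],[0,0,0,-3.4,1.5,0,100],[0,0,0,-3.4,1.5,0,100],[0,0,0,-3.4,1.5,0,100],[0,0,0,-3.4,1.5,0,100]]' && python3 -m pendant '[[0,0,0,-3,1.5,0,100],[0,0,0,0,0,0,100]]'
```

```text
clock: 1.68
ee_pos: [0.3886, 0.07, 0.2111]
orientation: [-3.141, 0.002, 1.542]
force: [2.0, 0.8, 0.5]
width: 0.0912
clock: 2.1
ee_pos: [0.4582, -0.1131, 0.2118]
orientation: [3.141, 0.002, 1.521]
force: [1.2, 0.4, -0.3]
width: 0.0911
clock: 2.27
ee_pos: [0.4743, -0.1515, 0.2118]
orientation: [3.139, 0.004, 1.51]
force: [-0.7, 0.8, -1.5]
width: 0.091
```

```bash
python3 -m pendant '[[0,0,-3.7,0,0,0,100],[0,0,0,-0.8,2.4,0,100],[0,0,0,0,0,2,100],[0,0,0,0,0,0,100]]' && python3 - <<'E'
from h import *
print(manip.sense()['ee_pos'])
d=cam('scene'); save(d,'s2.png',3,(160,180,400,340))
E
```

```text
clock: 2.6
ee_pos: [0.4992, -0.1633, 0.1909]
orientation: [3.14, 0.004, 1.558]
force: [-0.5, 1.0, -2.1]
width: 0.0909
[ 0.49922761 -0.1632659   0.19090996]
```

View pics/s2.png

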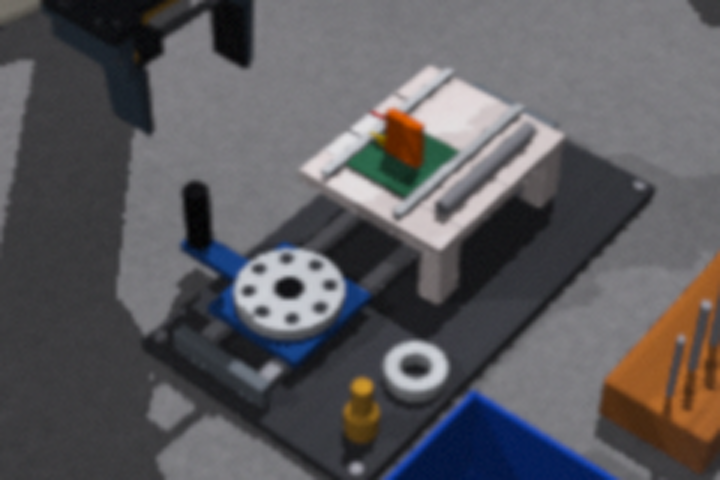

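The picture shows the two fingers above the handle (tips at about (135,128) and (235,65), handle top at (195,188)), straddling it along the slide. I descend.

```bash
python3 -m pendant '[[0,0,-0.8,0.3,-0.1,3,100],[0,0,0,0,0,3,100],[0,0,0,0,0,3,100],[0,0,0,0,0,3,100],[0,0,0,0,0,2,100]]' && python3 -m pendant '[[0,0,0,0,0,0.7,100],[0,0,0,0,0,0,100]]' && python3 - <<'E'
from h import *
d=cam('scene'); save(d,'s3.png',3,(160,180,400,340))
E
```

```text
clock: 3.07
ee_pos: [0.505, -0.1627, 0.057]
orientation: [3.124, 0.011, 1.563]
force: [-0.5, -0.2, -0.1]
width: 0.0913
clock: 3.23
ee_pos: [0.5035, -0.1617, 0.0478]
orientation: [3.129, 0.009, 1.56]
force: [-0.3, 0.5, 0.2]
width: 0.0911
```

View pics/s3.png

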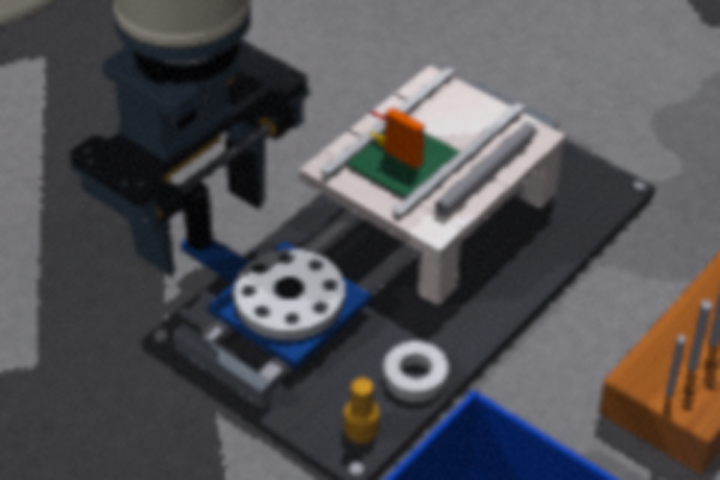

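The fingers straddle the post. I close lightly.

```bash
python3 -m pendant '[[0.6,0.3,0,0,-0.5,0,0],[0,0,0,0,0,0,0],[0,0,0,0,0,0,0],[0,0,0,0,0,0,0],[0,0,0,0,0,0,0]]' 12 && python3 -m pendant '[[0,0,0,0,0,0,0],[0,0,0,0,0,0,0]]'
```

```text
clock: 3.7
ee_pos: [0.5009, -0.1629, 0.0543]
orientation: [3.132, 0.007, 1.559]
force: [0.8, -0.2, 0.4]
width: 0.061
clock: 3.87
ee_pos: [0.5014, -0.1631, 0.0551]
orientation: [3.131, 0.007, 1.559]
force: [0.5, -0.5, -0.0]
width: 0.0475
```

```bash
python3 -m pendant '[[0,0,0,0.2,-0.3,0.5,0],[0,0,0,0,0,0,0],[0,0,0,0,0,0,0],[0,0,0,0,0,0,0],[0,0,0,0,0,0,0]]' && python3 -m pendant '[[0,0,0,0,0,0,0],[0,0,0,0,0,0,0],[0,0,0,0,0,0,0]]'
```

```text
clock: 4.28
ee_pos: [0.498, -0.1608, 0.0495]
orientation: [3.131, 0.007, 1.559]
force: [-0.6, -0.4, 4.4]
width: 0.0218
clock: 4.53
ee_pos: [0.498, -0.1608, 0.0495]
orientation: [3.131, 0.007, 1.559]
force: [-0.1, 0.4, 0.1]
width: 0.0219
```

Gripped (22 mm). I push along the slide, moderately at first.

```bash
python3 -m pendant '[[0,0,0,1.5,0,0,0],[0,0,0,2,0,0,0],[0,0,0,2,0,0,0],[0,0,0,2,0,0,0]]' && python3 -m pendant '[[0,0,0,2,0,0,0],[0,0,0,1,0,0,0],[0,0,0,0,0,0,0]]' && python3 - <<'E'
from h import *
np.set_printoptions(precision=4,suppress=True)
print(manip.sense()['ee_pos'])
d=cam('top'); save(d,'t4.png',6,(230,145,360,225))
E
```

```text
clock: 4.87
ee_pos: [0.4977, -0.0874, 0.0495]
orientation: [3.133, 0.008, 1.555]
force: [-2.8, -1.4, 6.2]
width: 0.0217
clock: 5.12
ee_pos: [0.4975, -0.0535, 0.0495]
orientation: [3.133, 0.008, 1.557]
force: [0.7, 1.6, -2.1]
width: 0.0219
[ 0.4975 -0.0535  0.0495]
```

View pics/t4.png

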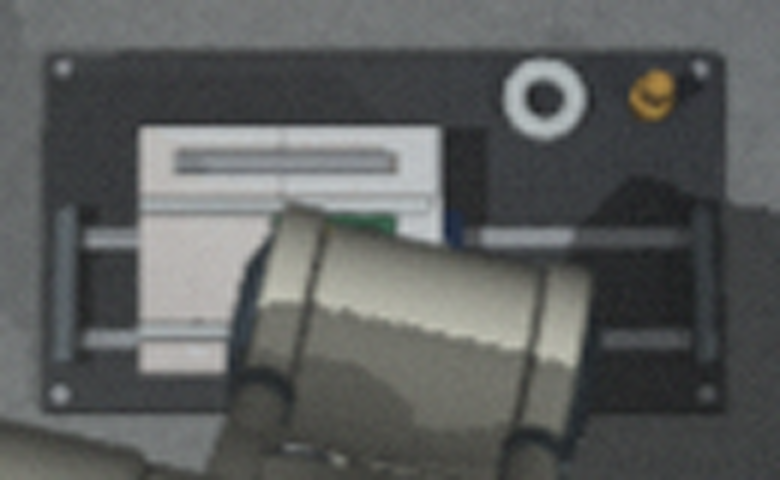

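The carrier is following (its blue edge shows at (460,230)). Now small steps, watching the force for the lip.

```bash
python3 -m pendant '[[0,0,0,1,0,0,0],[0,0,0,0.7,0,0,0],[0,0,0,0,0,0,0]]' && python3 -m pendant '[[0,0,0,0.4,0,0,0],[0,0,0,0,0,0,0]]' && python3 -m pendant '[[0,0,0,0.3,0,0,0],[0,0,0,0,0,0,0]]' && python3 -m pendant '[[0,0,0,0.3,0,0,0],[0,0,0,0,0,0,0]]'
```

```text
clock: 5.42
ee_pos: [0.4974, -0.0387, 0.0495]
orientation: [3.135, 0.009, 1.556]
force: [-1.3, 1.5, 1.1]
width: 0.0217
clock: 5.58
ee_pos: [0.4974, -0.0357, 0.0495]
orientation: [3.135, 0.009, 1.555]
force: [-1.5, 1.6, 3.1]
width: 0.0218
clock: 5.75
ee_pos: [0.4974, -0.0336, 0.0495]
orientation: [3.135, 0.009, 1.554]
force: [-1.6, 1.9, 3.5]
width: 0.0218
clock: 5.92
ee_pos: [0.4974, -0.0317, 0.0495]
orientation: [3.135, 0.01, 1.554]
force: [-2.4, 2.3, 5.0]
width: 0.0218
```

```bash
python3 -m pendant '[[0,0,0,0.3,0,0,0],[0,0,0,0,0,0,0]]' && python3 -m pendant '[[0,0,0,0.3,0,0,0],[0,0,0,0,0,0,0]]'  && python3 -m pendant '[[0,0,0,0.3,0,0,0]]' && python3 -m pendant '[[0,0,0,0,0,0,0]]'
```

```text
clock: 6.08
ee_pos: [0.4974, -0.0295, 0.0495]
orientation: [3.136, 0.011, 1.553]
force: [-1.2, 3.9, 5.6]
width: 0.022
clock: 6.25
ee_pos: [0.4973, -0.0267, 0.0495]
orientation: [3.136, 0.011, 1.553]
force: [-0.8, 10.6, 5.0]
width: 0.022
clock: 6.33
ee_pos: [0.4974, -0.0239, 0.0494]
orientation: [3.136, 0.011, 1.552]
force: [-2.9, -2.8, 6.8]
width: 0.0222
clock: 6.42
ee_pos: [0.4973, -0.0233, 0.0495]
orientation: [3.136, 0.011, 1.552]
force: [-1.4, 7.1, 5.1]
width: 0.0217
```

```bash
python3 -m pendant '[[0,0,0,0,0,0,0],[0,0,0,0,0,0,0]]' && python3 -m pendant '[[0,0,0,0.1,0,0,0],[0,0,0,0,0,0,0],[0,0,0,0,0,0,0]]' && python3 - <<'E'
from h import *
np.set_printoptions(precision=4,suppress=True)
print(manip.sense()['ee_pos'],manip.sense()['force'])
d=cam('scene'); save(d,'s5.png',4,(215,195,400,340))
E
```

```text
clock: 6.58
ee_pos: [0.4974, -0.023, 0.0495]
orientation: [3.136, 0.01, 1.552]
force: [-2.0, -0.4, 4.0]
width: 0.0218
clock: 6.83
ee_pos: [0.4973, -0.0222, 0.0495]
orientation: [3.136, 0.011, 1.552]
force: [-2.0, -0.5, 3.9]
width: 0.0215
[ 0.4973 -0.0222  0.0495] [-1.9586 -0.4924  3.85  ]
```

View pics/s5.png

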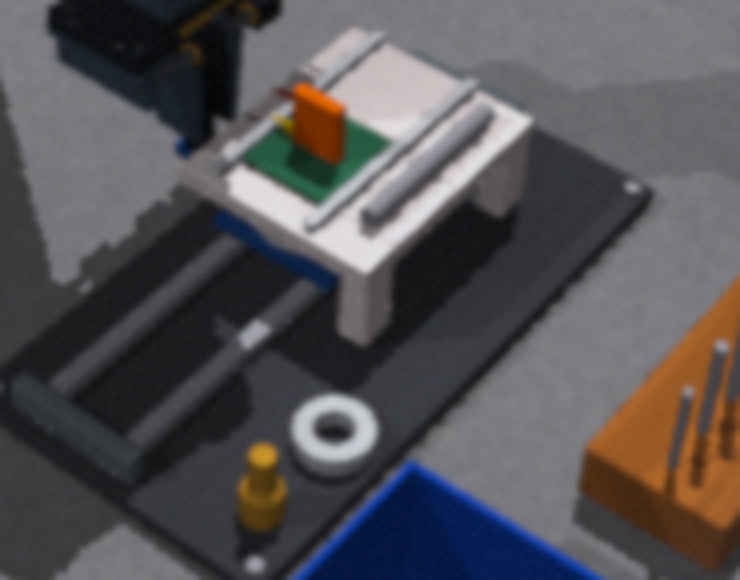

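The carrier is under the hood (blue edge from (220,220) to (330,280)). The force peaked at 10.6 N at y=-0.0267 and then dropped to about zero at -0.0222, so it is past the lip and in the seat. I release.

```bash
python3 -m pendant '[[0,0,0,0,0,0,40],[0,0,0,0,0,0,100],[0,0,0,0,0,0,100],[0,0,0,0,0,0,100],[0,0,0,0,0,0,100]]' && python3 -m pendant '[[0,0,0,0,0,0,100],[0,0,0,0,0,0,100],[0,0,0,0,0,0,100],[0,0,0,0,0,0,100],[0,0,0,0,0,0,100]]' && python3 - <<'E'
from h import *
np.set_printoptions(precision=4,suppress=True)
s=manip.sense();print(s['ee_pos'],s['force'])
d=cam('scene'); S=np.load('scene.npy',allow_pickle=True).item()
# handle top expected at seat / current
for y in(-.0245,-.0215,-.0185):print(y,proj(d,[(.4975,y,.09)]))
save(d,'s6.png',8,(222,200,297,260))
E
```

```text
clock: 7.3
ee_pos: [0.4981, -0.0224, 0.0492]
orientation: [3.135, 0.011, 1.552]
force: [-0.7, 0.7, -0.1]
width: 0.0528
clock: 7.72
ee_pos: [0.4982, -0.0224, 0.0491]
orientation: [3.135, 0.011, 1.552]
force: [-0.1, 0.2, -0.3]
width: 0.0857
[ 0.4982 -0.0224  0.0491] [-0.0814  0.154  -0.3207]
-0.0245 [[263.0658 213.4559]]
-0.0215 [[263.8667 212.8525]]
-0.0185 [[264.6654 212.2507]]
```

View pics/s6.png

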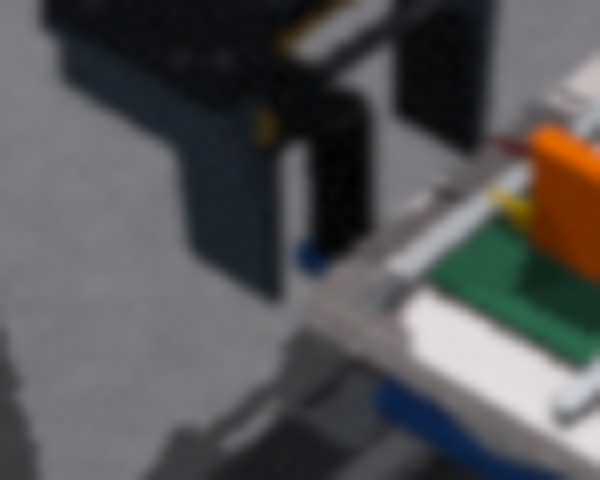

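The handle stands free between the open fingers (post at x 312–372, gap to the fingers on both sides). I lift and move over the tab.

```bash
python3 -m pendant '[[0,0,0,0,0,-2,100],[0,0,0,0,0,-3,100],[0,0,0,0,0,-3,100],[0,0,0,0,0,-3,100],[0,0,0,0,0,-2,100]]' && python3 -m pendant '[[0,0,-1,0,2.5,0,100],[0,0,0,0,2.5,0,100],[0,0,0,0,2.5,0,100],[0,0,0,0,1.5,0,100],[0,0,0,0,0,0,100]]' && python3 - <<'E'
from h import *
np.set_printoptions(precision=4,suppress=True)
d=cam('scene')
print(manip.sense()['ee_pos'])
# dark post rows: centre column of black pixels, row by row
g=cv2.cvtColor(d['frame'],cv2.COLOR_RGB2GRAY)
for v in range(212,232,2):
    r=np.where(g[v,250:280]<45)[0]+250; print(v,r.min() if len(r) else 0,r.max() if len(r) else 0)
for z in(.09,.06):
  for y in(-.0245,-.0215,-.0185):print(z,y,proj(d,[(.4975,y,z)]))
save(d,'s7.png',4,(200,140,380,280))
E
```

```text
clock: 8.18
ee_pos: [0.4941, -0.0205, 0.1798]
orientation: [-3.138, 0.01, 1.552]
force: [1.5, -0.6, 0.0]
width: 0.0917
clock: 8.6
ee_pos: [0.5889, -0.0211, 0.1868]
orientation: [3.136, 0.011, 1.57]
force: [-1.3, 0.4, -0.0]
width: 0.0911
[ 0.5875 -0.0211  0.1867]
212 262 266
214 261 267
216 261 267
218 261 267
220 261 267
222 261 267
224 261 267
226 261 267
228 261 267
230 261 265
0.09 -0.0245 [[263.0658 213.4559]]
0.09 -0.0215 [[263.8667 212.8525]]
0.09 -0.0185 [[264.6654 212.2507]]
0.06 -0.0245 [[263.2291 222.5771]]
0.06 -0.0215 [[264.0178 221.9703]]
0.06 -0.0185 [[264.8044 221.3652]]
```

View pics/s7.png

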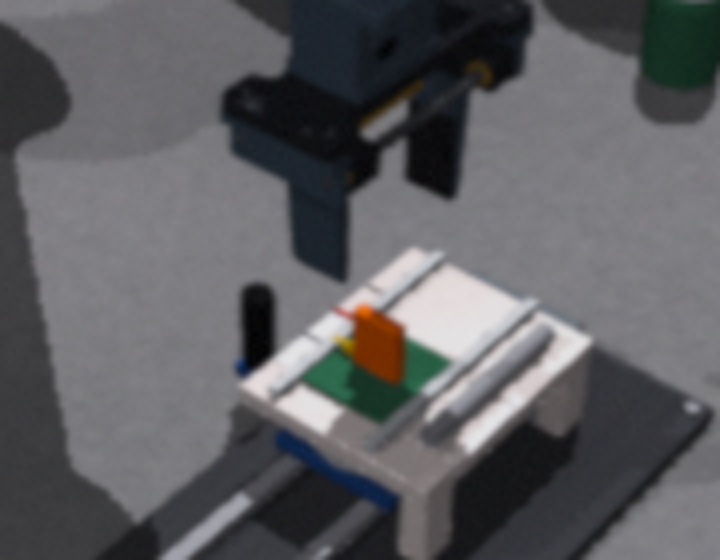

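The carrier's handle column (264) corresponds to y ≈ -0.0215, so it is seated. The shutter is still closed and the open fingers are above the tab. I descend.

```bash
python3 -m pendant '[[0,0,0,0,0.6,2.5,100],[0,0,0,0,0,2.5,100],[0,0,0,0,0,2,100],[0,0,0,0,0,1,100],[0,0,0,0,0,0,100]]' && python3 -m pendant '[[0,0,0,0,0,0,100]]'
```

```text
clock: 9.07
ee_pos: [0.5907, -0.0218, 0.1047]
orientation: [3.137, 0.011, 1.57]
force: [-1.0, -0.0, 0.7]
width: 0.0909
clock: 9.15
ee_pos: [0.5899, -0.0218, 0.1048]
orientation: [3.138, 0.011, 1.57]
force: [-0.2, -0.4, 0.6]
width: 0.0911
```

```bash
python3 -m pendant '[[0,0,0,0,0.3,1,100],[0,0,0,0,0,0,50],[0,0,0,0,0,0,30],[0,0,0,0,0,0,30],[0,0,0,0,0,0,30]]' 40 && python3 -m pendant '[[0,0,0,0,0,0,25],[0,0,0,0,0,0,25],[0,0,0,0,0,0,25],[0,0,0,0,0,0,25],[0,0,0,0,0,0,25]]'
```

```text
clock: 9.57
ee_pos: [0.5943, -0.0221, 0.0974]
orientation: [3.134, 0.011, 1.57]
force: [-0.3, 0.2, 0.2]
width: 0.0677
clock: 9.98
ee_pos: [0.5949, -0.0221, 0.0986]
orientation: [3.132, 0.012, 1.57]
force: [0.1, 0.4, -0.2]
width: 0.0339
```

```bash
python3 -m pendant '[[0,0,0,0,0,0.3,0],[0,0,0,0,0,0,0],[0,0,0,0,0,0,0],[0,0,0,0,0,0,0],[0,0,0,0,0,0,0]]' 40 && python3 -m pendant '[[0,0,0,0,0,0,0],[0,0,0,0,0,0,0]]'
```

```text
clock: 10.4
ee_pos: [0.5949, -0.022, 0.0952]
orientation: [3.133, 0.011, 1.57]
force: [-0.7, -1.7, 2.0]
width: 0.01
clock: 10.57
ee_pos: [0.5948, -0.022, 0.0952]
orientation: [3.133, 0.011, 1.57]
force: [0.3, 0.3, -0.2]
width: 0.0094
```

Gripped with the shutter at 0 (TCP y -0.0220), so half travel is y ≈ 0.0080.

```bash
python3 -m pendant '[[0,0,0,0.8,0,0,0],[0,0,0,0.8,0,0,0],[0,0,0,0.8,0,0,0],[0,0,0,0.4,0,0,0],[0,0,0,0,0,0,0]]' && python3 -m pendant '[[0,0,0,0,0,0,0]]'
```

```text
clock: 10.98
ee_pos: [0.5947, 0.0041, 0.0952]
orientation: [3.133, 0.016, 1.57]
force: [-0.2, -6.4, -1.7]
width: 0.0099
clock: 11.07
ee_pos: [0.5947, 0.0037, 0.0952]
orientation: [3.133, 0.017, 1.57]
force: [-0.0, -8.7, -0.5]
width: 0.0098
```

```bash
python3 -m pendant '[[0,0,0,0.5,0,0,0],[0,0,0,0.2,0,0,0]]' && python3 -m pendant '[[0,0,0,0.1,0,0,0]]' && python3 - <<'E'
from h import *
np.set_printoptions(precision=4,suppress=True)
d=cam('scene');s=manip.sense();print(s['ee_pos'],s['force'],s['clock'])
print(proj(d,[(.594,-.0217+.03,.123)]))
a=cv2.resize(d['frame'][170:270,210:390],None,fx=4,fy=4,interpolation=cv2.INTER_CUBIC)
cv2.imwrite('pics/s8.png',a[:,:,::-1])
E
```

```text
clock: 11.23
ee_pos: [0.5947, 0.0092, 0.0952]
orientation: [3.133, 0.02, 1.57]
force: [-0.7, -8.7, 0.2]
width: 0.0102
clock: 11.32
ee_pos: [0.5947, 0.0095, 0.0952]
orientation: [3.133, 0.021, 1.571]
force: [-0.1, -9.8, -0.7]
width: 0.0097
[0.5947 0.0096 0.0952] [ 0.4008 -8.0512  1.0668] 11.3667
[[302.6549 213.0971]]
```

View pics/s8.png

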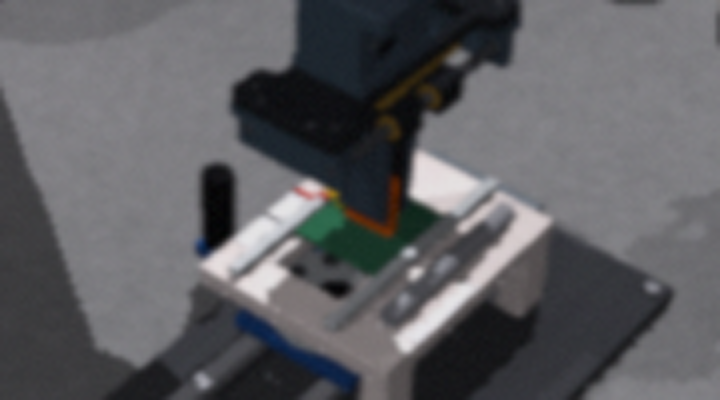

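The pointer is at the red line (about (325,193)), with the aluminium showing in the half-open window. TCP travel is 31.5 mm and the spring force about 9 N. I hold to complete step 2.

```bash
python3 -m pendant '[[0,0,0,0,0,0,0],[0,0,0,0,0,0,0],[0,0,0,0,0,0,0],[0,0,0,0,0,0,0],[0,0,0,0,0,0,0]]' && python3 -m pendant '[[0,0,0,0,0,0,0],[0,0,0,0,0,0,0],[0,0,0,0,0,0,0],[0,0,0,0,0,0,0],[0,0,0,0,0,0,0]]'
```

```text
clock: 11.78
ee_pos: [0.5947, 0.0061, 0.0952]
orientation: [3.133, 0.027, 1.57]
force: [0.1, -8.9, -0.3]
width: 0.0098
clock: 12.2
ee_pos: [0.5948, 0.0028, 0.0952]
orientation: [3.133, 0.032, 1.57]
force: [-0.1, -7.6, -0.9]
width: 0.0102
```

Zero rows creep back with the spring (0.7 mm/row), so each row needs a small push to hold its place.

```bash
python3 -m pendant '[[0,0.2,0,0.17,0,0,0],[0,0.2,0,0.17,0,0,0],[0,0.2,0,0.17,0,0,0],[0,0.2,0,0.17,0,0,0],[0,0.2,0,0.17,0,0,0]]' && python3 -m pendant '[[0,0.1,0,0.07,0,0,0],[0,0.1,0,0.07,0,0,0],[0,0.1,0,0.07,0,0,0],[0,0.1,0,0.07,0,0,0],[0,0.1,0,0.07,0,0,0]]'
```

```text
clock: 12.62
ee_pos: [0.5947, 0.0076, 0.0952]
orientation: [3.133, 0.019, 1.569]
force: [-0.6, -10.1, -0.1]
width: 0.0094
clock: 13.03
ee_pos: [0.5947, 0.0074, 0.0952]
orientation: [3.134, 0.016, 1.57]
force: [-0.5, -8.2, -0.5]
width: 0.0096
```

Stable at y ≈ 0.0075 (29.5 mm). A further 0.8 s of hold, then a check.

```bash
python3 -m pendant '[[0,0.08,0,0.08,0,0,0],[0,0.08,0,0.08,0,0,0],[0,0.08,0,0.08,0,0,0],[0,0.08,0,0.08,0,0,0],[0,0.08,0,0.08,0,0,0]]' && python3 -m pendant '[[0,0.08,0,0.08,0,0,0],[0,0.08,0,0.08,0,0,0],[0,0.08,0,0.08,0,0,0],[0,0.08,0,0.08,0,0,0],[0,0.08,0,0.08,0,0,0]]' && python3 - <<'E'
from h import *
np.set_printoptions(precision=4,suppress=True)
for i in range(5):
    d=cam('scene');s=manip.sense();print(s['clock'],s['ee_pos'],s['force'],s['qvel'])
g=cv2.cvtColor(d['frame'],cv2.COLOR_RGB2GRAY)
for v in(216,220,224):
    r=np.where(g[v,250:280]<45)[0]+250; print(v,r.min(),r.max())
save(d,'s9.png',4,(210,170,390,270))
E
```

```text
clock: 13.45
ee_pos: [0.5947, 0.0074, 0.0952]
orientation: [3.134, 0.015, 1.57]
force: [-0.9, -9.2, 0.4]
width: 0.01
clock: 13.87
ee_pos: [0.5947, 0.0075, 0.0952]
orientation: [3.134, 0.015, 1.57]
force: [-1.5, -10.0, 0.7]
width: 0.0096
13.9167 [0.5947 0.0075 0.0952] [-0.6295 -9.627   1.0036] [-0.0004 -0.0007  0.0012 -0.0013  0.0009 -0.0001]
13.9667 [0.5947 0.0075 0.0952] [ 0.061  -9.5141 -0.2929] [ 0.0019 -0.0003 -0.001  -0.0003 -0.0009  0.0007]
14.0167 [0.5947 0.0074 0.0952] [ 0.1454 -9.3545  0.0769] [ 0.0001 -0.      0.0004  0.0002 -0.0003  0.0002]
14.0667 [0.5947 0.0075 0.0952] [-0.4211 -9.0956 -0.9737] [ 0.0017 -0.0009  0.0013 -0.0008  0.0006 -0.0009]
14.1167 [0.5947 0.0074 0.0952] [-0.3627 -8.4162 -0.2371] [-0.0015  0.0003 -0.0007 -0.0001 -0.001  -0.0012]
216 261 267
220 261 267
224 261 267
```

View pics/s9.png

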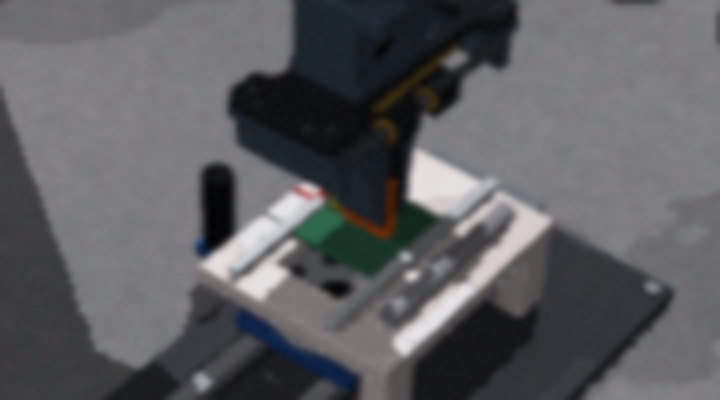

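The hold is static: the pointer is at the red line, the force about 9 N, and the handle column unchanged at 261–267. I hand in.

```bash
python3 -c "
from station import manip
print(manip.close_job())"
```

```text
the job is handed in; nothing more can be done
None
```

I pushed the carrier by its handle into the detent under the window and let go. I then slid the shutter to half travel and handed in with the fingers still holding it. The hand-in gave no verdict.

- **Carrier:** Wrist force peaked at 10.6 N at y = -0.0267 (the lip), then fell to about zero at y = -0.0222. After release the handle read y ≈ -0.0215 in the scene picture, matching the window centre I had measured. It had not moved at the last check.
- **Shutter:** At the end it was at about 29.5 mm, judged by how far the gripper moved from closed. The pointer was at the red line, with a steady spring force of 8.4–9.6 N and the arm still.
- **Bystanders:** I passed clear of them and saw no contact, but did not re-measure their positions.
- **What didn't agree:**
  - During the first hold the shutter crept back about 7 mm, to roughly 25 mm, so I added a small push to each row to hold it.
  - The two cameras differed by about 2 mm, within their calibration.
  - The sideways force read the opposite sign to what I expected while pushing the carrier. I went by its rise and drop only.

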